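# Start the hinge pin and hold the box lid in its wooden hinge

## Task

Start the hinge pin in the open end of the box's wooden hinge, about 30 mm deep so that it stays there by itself without reaching into the gap between the box's knuckles. Then take the lid out of the drying rack, lower its knuckle into that gap without forcing it until it is home in the hollow of the wall and all the pin holes are in line, and finish there, still holding the lid upright and still, so that the pin could be tapped through. Leave the plain panel, the thin stick, the mallet, the glue gun and the glue bottle where they are.

Things in the scene. Friction and masses are not known exactly. Their poses are not given: they have to be found in the camera images.
- box: Open keepsake box of pale wood, fixed on a grey jig board (200 x 200 x 10 mm). Origin on the bench under the middle of the hinge axis; x from the hinge wall into the box (away from the robot), y along the hinge, z up. Hinge wall (nearest the robot): x -10 to 10, y -75 to 75 mm. Box reaches to x = 130; other walls' top 91.5 mm over the bench, 12 mm thick.
- box_bore (a point): On the hinge axis, 98 mm over the bench, middle of the 64 mm gap (y -32 to 32) between the box's two end knuckles (20 mm across, 43 mm long, pin hole 9.2 mm); box axes, y along the hinge. In the gap the wall's top is hollowed to a cove of 10.7 mm radius about the axis, lips 4 mm below axis height. A lid knuckle resting in it is 0.5 to 1 mm low: well enough in line.
- pin_mouth (a point): Centre of the pin hole's open mouth, in the outer face of the end knuckle at the box's +y end (robot's left), on the hinge axis, 75 mm from box_bore; box axes: the pin goes in along -y. Countersunk from 15 to 9.2 mm diameter over 3.5 mm; this knuckle is 43 mm long. Let go, a started pin droops a few degrees. The other end knuckle is stopped (no mouth).
- lid: Box lid of pale wood, loose, about 120 g, upright in a slot of the rack, knuckle down. Origin in the middle of its knuckle's bore; y along the bore, z up the panel, x across it; same from both faces, either may be in front. Panel 12 mm thick, 140 mm wide (y -70 to 70), z 13 to 98 mm. Knuckle 20 mm across, 60 mm long (y -30 to 30) with 3 mm end chamfers, bore 11 mm.
- lid_bore_a (a point): Centre of the bore at the knuckle's +y end face, 30 mm from the lid's origin; lid axes.
- lid_bore_b (a point): Centre of the bore at the knuckle's -y end face, 30 mm from the lid's origin; lid axes.
- pin: Hinge pin: loose wooden dowel 8 mm thick, 135 mm long, 15 g, ends alike, tapered over the last 4 mm to 3.6 mm. Origin at its middle; y along it; x and z turn as it rolls. It lies level in one of the two notches of the rest, its middle free for a grip from above, its centre line 42 mm over the bench.
- pin_end_a (a point): The pin's +y end, 67.5 mm from its middle.
- pin_end_b (a point): The pin's -y end, 67.5 mm from its middle.
- rack: Drying rack of darker wood, fixed. Origin under its centre; base 150 x 164 x 8 mm. Two slots 15 mm wide at x = +37.5 and -37.5 mm; a panel stands along y, held by its side edges only (slotted cheeks 58 to 82 mm either side of the middle, 80 mm high), lower edge 35 mm, lid's bore 22 mm, lid's top edge 120 mm over the bench. Raise it 75 mm to clear the cheeks.
- rest: Notched dowel rest of plywood, fixed. Origin under its centre; base 130 x 86 x 6 mm. Two cross rails at y = +36 and -36 mm (10 mm thick, 62 mm clear between them), 47 mm high, with notches 10 mm wide at x = +35 and -35 mm; rods lie along y in them.
- panel: Plain panel, no knuckle: pale wood, 12 x 140 x 62 mm, in the other slot of the rack, its top edge 97 mm over the bench. Origin 13 mm below its lower edge; y along it. Not needed; leave it.
- stick: Thin stick 5 mm thick, 180 mm long, in the other notch of the rest; origin at its middle, y along it. Not needed; leave it.
- mallet: Wooden mallet lying on the far left of the bench: head 60 mm across and 95 mm long along its y, handle 22 mm thick reaching 218 mm to its -x; origin under the head. Leave it.
- glue_gun: Black glue gun lying on the far right of the bench, about 240 x 130 x 51 mm; origin on the bench under its barrel. Leave it.
- glue_bottle: White glue bottle, 58 mm across, 155 mm tall, standing on the far side of the bench; origin under its centre. Leave it.
Mind the look-alikes: they are no part of the job. Leave any black look-alike of the lid alone.

How it is judged:
By the outcome, as a careful person would: the job done as asked, in the order asked, and still so for the second after the job is handed in, while the arm keeps its last pose, push and grip.
It also fails if it takes over 61 s, if anything falls off the work surface, if the arm or the gripper's body presses on something with over 40 N, if the wrist force passes 120 N, or if a joint passes its speed limit or range.

## Robot

A 6-joint arm with a two-finger parallel gripper is mounted at the origin on the work surface. World frame = base frame: x ahead of the robot, y to its left, z up, the work surface at z = 0. Lengths are in m, angles in rad, forces in N, time in s.
With the tool pointing down it reaches from about 0.25 to 0.725 m from the base axis. Payload 4 kg.
Tool frame: the origin (TCP) lies midway between the tips of the shut fingers; the grasp point (between the pads) lies 19 mm behind it (bot.grip_point_offset is the distance from the TCP to the grasp point, in m); z points along the fingers, y is the line along which they close (so a half turn about z gives the same grasp; the last joint's range is limited). The gripper opens to 85 mm and grips with 20 to 120 N. Pads are 22 mm wide; open, the fingers measure 114 mm over their backs; the gripper's body (76 mm by 85 mm) begins 54 mm behind the grasp point. The pads swing forward as they close: fully open they stand 13 mm farther back than shut.
Start: joints at [-1.121, 0.241, 0.005, 1.335, 0, 1.571], TCP at [0.217, -0.45, 0.231] pointing down, gripper open.
Joint ranges: [-2.72, 2.72], [-1.05, 1.87], [-1.09, 1.28], [-1.99, 2.15], [-1.42, 1.44], [-3.14, 3.14]. Speed limits (rad/s): [2.79, 2.79, 3.14, 3.14, 3.14, 3.14].

## Interface

Orientations are given as a unit quaternion [x, y, z, w].
In Python, from workcell import bot gives the robot as it stands.
- The arm moves only by the tool step_arm, never from a script. Its argument "targets" is text: rows parted by semicolons, each of 7 numbers parted by spaces: the opening, from -1 (shut) to 1 (fully open), so that 0 is half open, then the shift along the world's x, y, z normalised to -1 to 1, where 1 is 0.5 m, then the turn, a rotation vector about the world's x, y, z normalised to -1 to 1, where 1 is pi/4 rad. In form: gripper x y z wx wy wz; .... A call has 1 to 10 rows; each row is the pose to reach, as a shift and turn from the pose commanded when the call began; what a row does not reach only later rows make up. A row lasts 1/12 s, in which the tool goes at most 41.7 mm and 7.16 degrees, less where a joint would pass 70% of its speed; a pose out of reach is approached as far as the arm can. A call with a number of a shift or a turn outside -1 to 1 is refused whole. A call with a gripper value outside its range is refused whole. The fingers move at their own pace and stop on an object; the grip force is fixed at half the most. Time passes only in rows, so rows that repeat a pose let the fingers close. It gives the time, the measured TCP pose, the force, the opening and the grip force at its end, in the units of the state.
- bot.get_obs(): the state, without advancing time (a new reading comes with each control period).
- bot.camera(name): name is "scene" or "top" or "wrist"; returns the picture (384x512x3 uint8, red, green, blue); there is no depth.
- bot.camera_info(name): a dict with "vertical_fov" (degrees; the focal length in pixels is half the picture's height over the tangent of half this angle, whatever the lens; pixels are square), "cx", "cy" (the principal point, pixels), "pose" (4x4, takes a point from camera to world coordinates). Camera axes: x right, y up, looking along -z (the intrinsics and any distortion apply to the point x, -y, -z); pixel columns grow to the right and rows downward; lengths in m; the calibration is good to about 2 mm. A picture is of the moment at which its call begins: read the wrist's pose just before it. camera_info takes no time and is no camera call; for the wrist camera it gives the pose at the moment of the call.
- bot.job_done(): hands the job in; it is judged then, once.
The state is a dict: "clock": time; "joint_pos": joint angles; "joint_vel": joint speeds; "tau": joint torques, N m; "eef_pos": TCP position; "tool_rot": TCP orientation; "ft_force": force on the tool from outside, world axes, zero at the start; "ft_torque": the same for the moment, N m; "grip_width": finger opening in m; "grasp_force": force on a finger pad.
Only numpy, scipy, OpenCV 4.12 (cv2) and the standard library are available. Lean on these libraries where they do the work, as an engineer would, in place of code of your own. Each camera call takes 0.05 s, during which the arm holds its last target. There are 200 camera calls.

## Working session

There is one attempt and no reset: what is moved stays moved. The work goes in short steps, Python scripts to look and compute and a tool call to move; the robot and the scene stay as the last step left them, time stands still between calls to the robot, and variables do not carry over. Pictures are saved under pics/ and viewed, at most 10 in all, crops included, and the job is handed in when it is done.

Besides the shell and the picture viewer there is one more tool, called after ">>>" in YAML: its name, and indented under it one key for each argument. step_arm: Moves the arm, as the interface text tells. Scaled input: -1 to 1 covers 0.5 m each way for a shift and pi/4 rad each way for a turn. Its arguments: {"type":"object","properties":{"targets":{"type":"string"}},"required":["targets"]}

```bash
mkdir -p pics; ls; python3 - <<'E'
from workcell import bot
import cv2, numpy as np
for n in ("scene","top"):
    i=bot.camera_info(n); print(n,i['vertical_fov'],i['cx'],i['cy'],{k:v for k,v in i.items() if k not in('pose','vertical_fov','cx','cy')}); print(np.round(i['pose'],4).tolist())
    cv2.imwrite(f"pics/{n}0.png",bot.camera(n)[:,:,::-1])
a=cv2.imread("pics/top0.png");cv2.imwrite("pics/top0b.png",cv2.resize(a,(800,600),interpolation=cv2.INTER_CUBIC))
a=cv2.imread("pics/scene0.png");cv2.imwrite("pics/scene0b.png",cv2.resize(a,(800,600),interpolation=cv2.INTER_CUBIC))
print(bot.get_obs(), bot.grip_point_offset)
i=bot.camera_info("wrist");print(i['vertical_fov'],i['cx'],i['cy'],np.round(i['pose'],4).tolist())
E
```

```text
pics
scene 54.28026389860494 251.81180065682105 194.4914180464354 {}
[[-0.4299, -0.5352, 0.7272, 1.2334], [0.9028, -0.2429, 0.355, 0.3553], [-0.0134, 0.8091, 0.5875, 0.6679], [0.0, 0.0, 0.0, 1.0]]
top 49.32696357554815 263.15252124170974 186.05919477470476 {}
[[0.0266, 0.9908, -0.1324, 0.3622], [-0.9996, 0.0269, 0.0007, -0.003], [0.0042, 0.1324, 0.9912, 1.1878], [0.0, 0.0, 0.0, 1.0]]
{'clock': 0.1, 'joint_pos': array([-1.12097588e+00,  2.41339065e-01,  3.86230722e-03,  1.33520861e+00,
       -1.95868567e-05,  1.57081219e+00]), 'joint_vel': array([ 0.00091644, -0.00127742,  0.00163644,  0.00133229, -0.00042762,
       -0.00026822]), 'tau': array([-1.60515901e-04, -3.73138797e+01,  2.53009790e+01,  1.08513472e-02,
       -4.01787105e-06, -2.04489950e-06]), 'eef_pos': array([ 0.21714978, -0.44975404,  0.23050255]), 'tool_rot': array([ 9.74815465e-01,  2.23011022e-01, -2.20199546e-04, -9.18544400e-04]), 'ft_force': array([ 0.03173317, -0.04091261,  1.35157339]), 'ft_torque': array([-0.02785233,  0.04085509,  0.04916335]), 'grasp_force': 0.0, 'grip_width': 0.08539252672896493} 0.0187
59.092799964656066 248.78233390064617 193.56697182792306 [[0.4354, 0.856, 0.2787, 0.2894], [-0.9002, 0.4146, 0.1328, -0.4155], [-0.0019, -0.3087, 0.9512, 0.3727], [0.0, 0.0, 0.0, 1.0]]
```

View pics/top0b.png

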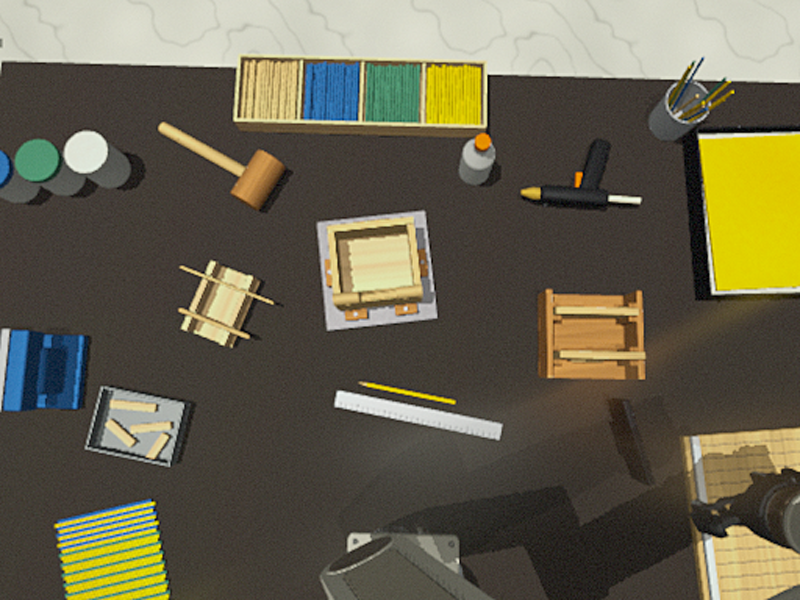

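View pics/scene0b.png

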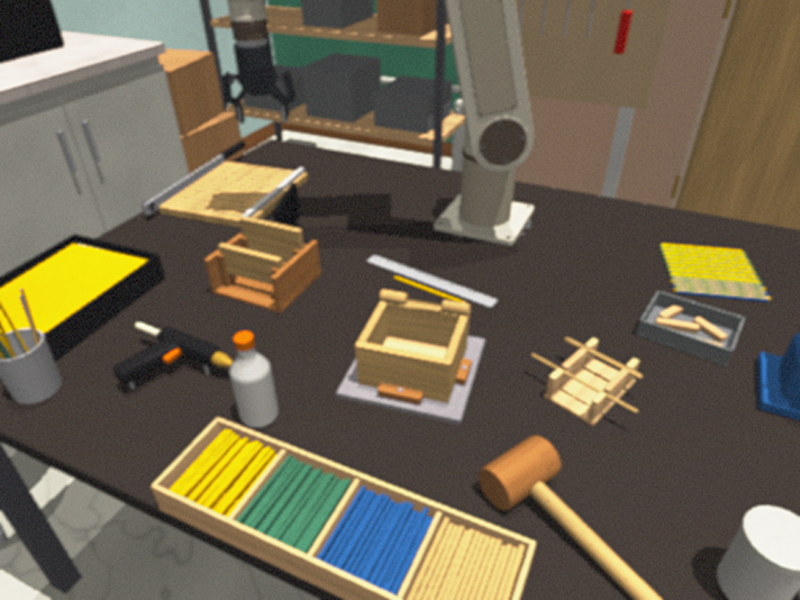

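```bash
cat > h.py <<'E'
from workcell import bot
import numpy as np, cv2
from scipy.spatial.transform import Rotation as R
def ray(info,u,v):
    f=192/np.tan(np.radians(info['vertical_fov'])/2); P=info['pose']
    return P[:3,3], P[:3,:3]@np.array([(u-info['cx'])/f,-(v-info['cy'])/f,-1])
def onz(info,u,v,z):
    o,d=ray(info,u,v); return o+d*(z-o[2])/d[2]
def proj(info,p):
    f=192/np.tan(np.radians(info['vertical_fov'])/2); P=info['pose']
    q=P[:3,:3].T@(np.asarray(p)-P[:3,3]); return np.array([info['cx']-f*q[0]/q[2],info['cy']+f*q[1]/q[2]])
def two(r1,r2):
    (o1,d1),(o2,d2)=r1,r2; d1=d1/np.linalg.norm(d1); d2=d2/np.linalg.norm(d2)
    s=np.linalg.lstsq(np.c_[d1,-d2],o2-o1,rcond=None)[0]; a=o1+s[0]*d1; b=o2+s[1]*d2
    return (a+b)/2, np.linalg.norm(a-b)
E
python3 - <<'E'
from h import *
i=bot.camera_info("top");k=1/1.5625
for n,z,pts in [("pin?",.042,[(178,311),(255,340)]),("stick?",.0395,[(180,267),(273,303)]),("hinge",.103,[(334,300),(423,292)]),("board",.01,[(317,220),(425,211),(437,318),(328,330)]),("lidtop",.12,[(555,355),(645,357)]),("panel",.097,[(555,311),(638,312)])]:
    q=[onz(i,u*k,v*k,z)[:2] for u,v in pts]; d=q[1]-q[0]
    print(n,np.round(q,4).tolist(),"len",np.linalg.norm(d).round(4),"dir",np.degrees(np.arctan2(d[1],d[0])).round(1))
# wrist camera offset in tool frame
o=bot.get_obs();T=R.from_quat(o['tool_rot']).as_matrix();P=bot.camera_info("wrist")['pose']
print("cam in tool",(T.T@(P[:3,3]-o['eef_pos'])).round(4),(T.T@P[:3,:3]).round(3).tolist(),T.round(3).tolist())
E
```

```text
pin? [[0.4682, 0.4053], [0.4209, 0.2671]] len 0.1461 dir -108.9
stick? [[0.547, 0.4085], [0.4871, 0.2397]] len 0.1791 dir -109.5
hinge [[0.488, 0.1247], [0.5055, -0.0236]] len 0.1494 dir -83.3
board [[0.6464, 0.1733], [0.6689, -0.0254], [0.4711, -0.0519], [0.444, 0.1442]] len 0.2 dir -83.5
lidtop [[0.4056, -0.2408], [0.4063, -0.3875]] len 0.1467 dir -89.7
panel [[0.4802, -0.2461], [0.4822, -0.3856]] len 0.1395 dir -89.1
cam in tool [ 0.0799  0.0003 -0.1422] [[0.001, 0.951, 0.309], [1.0, -0.001, -0.0], [-0.0, 0.309, -0.951]] [[0.901, 0.435, -0.001], [0.435, -0.901, 0.002], [-0.0, -0.002, -1.0]]
```

>>> step_arm:
  targets: "1 0.378 0.272 0.04 0 0 1;1 0.378 0.272 0.04 0 0 1;1 0.378 0.272 0.04 0 0 1;1 0.378 0.272 0.04 0 0 1;1 0.378 0.272 0.04 0 0 1;1 0.378 0.272 0.04 0 0 1;1 0.378 0.272 0.04 0 0 1;1 0.378 0.272 0.04 0 0 1;1 0.378 0.272 0.04 0 0 1"

```text
clock: 0.85
eef_pos: [0.4063, -0.3139, 0.2508]
tool_rot: [0.815, 0.579, -0.0, -0.001]
ft_force: [-0.2, -0.4, 0.1]
grip_width: 0.0853
grasp_force: 0.0
```

```bash
cat >> h.py <<'E'
import pickle
def snap(name):
    i=bot.camera_info("wrist"); im=bot.camera("wrist")[:,:,::-1].copy()
    cv2.imwrite(f"pics/{name}.png",im); pickle.dump(i,open(f"pics/{name}.pkl","wb")); return i,im
E
python3 - <<'E'
from h import *
o=bot.get_obs();print(o['clock'],o['eef_pos'],R.from_quat(o['tool_rot']).as_matrix().round(3).tolist(),o['joint_pos'].round(3))
snap("rack")
E
```

```text
0.85 [ 0.40625965 -0.31386756  0.25076296] [[0.33, 0.944, -0.001], [0.944, -0.33, 0.001], [0.0, -0.001, -1.0]] [-0.658  0.261  0.082  1.394 -0.     1.249]
```

View pics/rack.png

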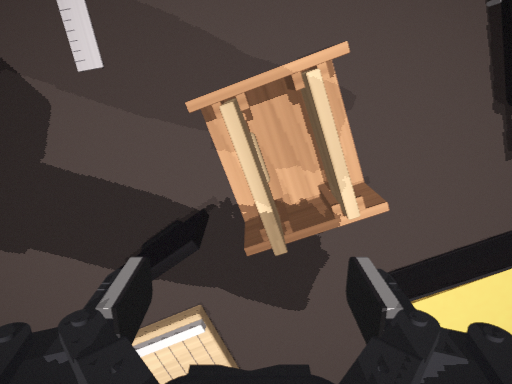

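The picture shows the lid in the near slot (top edge from about (228,100) to (280,252)) and the plain panel at (312,70)–(350,215). Next I look at the hinge.

>>> step_arm:
  targets: "1 0.18 0.75 0 0 0 0.576;1 0.18 0.75 0 0 0 0.576;1 0.18 0.75 0 0 0 0.576;1 0.18 0.75 0 0 0 0.576;1 0.18 0.75 0 0 0 0.576;1 0.18 0.75 0 0 0 0.576;1 0.18 0.75 0 0 0 0.576;1 0.18 0.75 0 0 0 0.576;1 0.18 0.75 0 0 0 0.576;1 0.18 0.75 0 0 0 0.576"

```text
clock: 1.73
eef_pos: [0.497, 0.0646, 0.2511]
tool_rot: [0.664, 0.748, 0.001, -0.001]
ft_force: [0.9, -0.1, 0.1]
grip_width: 0.0854
grasp_force: 0.0
```

```bash
python3 - <<'E'
from h import *
o=bot.get_obs();print(o['clock'],o['eef_pos'],R.from_quat(o['tool_rot']).as_matrix().round(3).tolist(),o['joint_pos'].round(3))
i,im=snap("box")
cv2.imwrite("pics/boxc.png",cv2.resize(im[0:300,100:500],(800,600),interpolation=cv2.INTER_CUBIC))
E
```

```text
1.7333 [0.4970321  0.06456239 0.25107688] [[-0.119, 0.993, 0.0], [0.993, 0.119, 0.002], [0.002, 0.001, -1.0]] [0.128 0.235 0.049 1.384 0.002 1.579]
```

View pics/boxc.png

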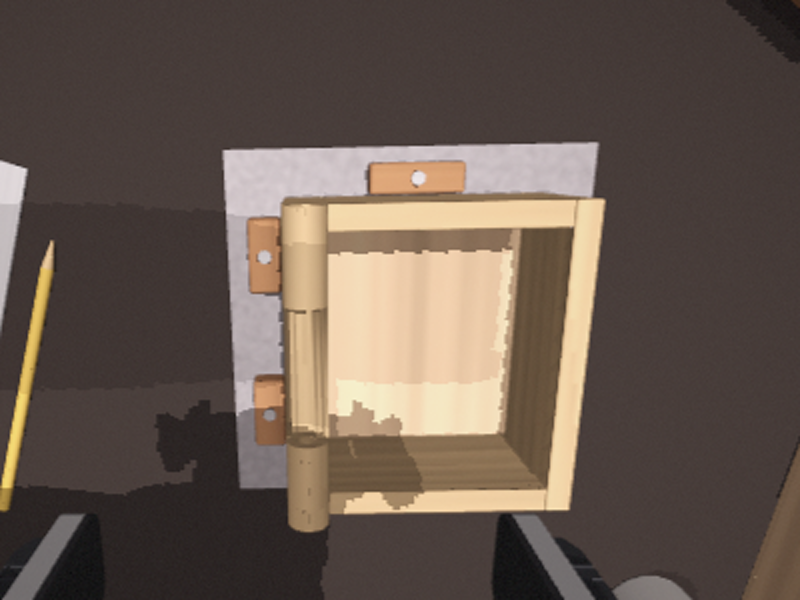

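>>> step_arm:
  targets: "1 -0.12 0.55 0 0 0 -0.57;1 -0.12 0.55 0 0 0 -0.57;1 -0.12 0.55 0 0 0 -0.57;1 -0.12 0.55 0 0 0 -0.57;1 -0.12 0.55 0 0 0 -0.57;1 -0.12 0.55 0 0 0 -0.57;1 -0.12 0.55 0 0 0 -0.57;1 -0.12 0.55 0 0 0 -0.57;1 -0.12 0.55 0 0 0 -0.57"

```text
clock: 2.53
eef_pos: [0.4362, 0.3365, 0.2507]
tool_rot: [0.813, 0.582, -0.0, 0.0]
ft_force: [-0.2, -0.2, 0.6]
grip_width: 0.0854
grasp_force: 0.0
```

```bash
python3 - <<'E'
from h import *
o=bot.get_obs();print(o['clock'],o['eef_pos'],R.from_quat(o['tool_rot']).as_matrix().round(3).tolist(),o['joint_pos'].round(3))
i,im=snap("rest")
cv2.imwrite("pics/restc.png",cv2.resize(im[0:300,60:460],(800,600),interpolation=cv2.INTER_CUBIC))
E
```

```text
2.5333 [0.43618901 0.33650784 0.25069133] [[0.323, 0.946, -0.001], [0.946, -0.323, -0.001], [-0.001, -0.0, -1.0]] [ 0.657  0.337  0.187  1.421 -0.     2.557]
```

View pics/restc.png

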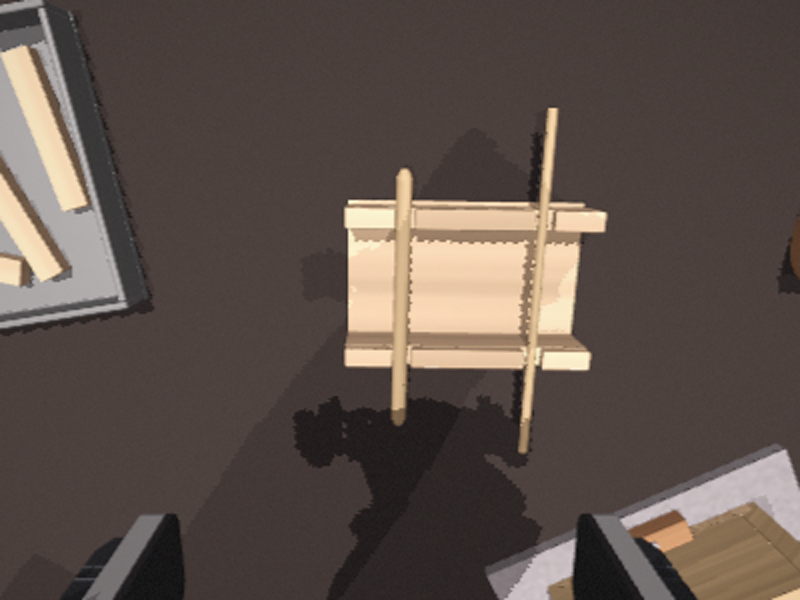

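The box picture shows the hinge vertical: the pin-mouth end is at crop (306,203), the gap runs from about y 308 to 437, and the far end is at 528. In the rest picture the thicker, shorter rod on the left is the pin, from (404,169) to (399,424). The stick is on the right.

```bash
python3 - <<'E'
from h import *
L=lambda n:(pickle.load(open(f"pics/{n}.pkl","rb")),cv2.imread(f"pics/{n}.png"))
i,im=L("box"); g=cv2.cvtColor(im,cv2.COLOR_BGR2GRAY).astype(int)
# edge of cylinders: dark/bench left edge & right
for v in (104,115,130,145,222,235,250,258): print(v,g[v,236:272].tolist())
print("col", [ (v,int(g[v,252:255].mean())) for v in list(range(95,108))+list(range(148,160))+list(range(213,224))+list(range(258,270))])
for n,u,v,z in [("mouth top",253,101.5,.108),("gapL",253.5,154.5,.108),("gapR",254,219,.108),("end",254,264,.098)]: print(n,onz(i,u,v,z).round(4))
i,im=L("rest"); hsv=cv2.cvtColor(im,cv2.COLOR_BGR2HSV); m=((im[:,:,2]>110)).astype(np.uint8)
for v in (84,86,90,95,98,130,140,150,160,190,200,205,210,212): 
    r=cv2.cvtColor(im,cv2.COLOR_BGR2GRAY)[v,250:272]; print(v,r.tolist())
a=onz(i,60+404/2,169/2,.042); b=onz(i,60+399/2,424.5/2,.042); d=a-b
print(a,b,(a+b)/2,np.linalg.norm(d),np.degrees(np.arctan2(d[1],d[0])))
E
```

```text
104 [200, 199, 200, 201, 157, 144, 165, 174, 182, 189, 195, 200, 189, 203, 211, 214, 200, 208, 209, 205, 200, 195, 188, 180, 172, 161, 150, 135, 206, 221, 219, 220, 220, 219, 219, 219]
115 [137, 136, 140, 98, 89, 137, 162, 174, 183, 190, 196, 201, 207, 210, 212, 215, 215, 213, 209, 206, 201, 195, 189, 182, 172, 161, 150, 125, 178, 188, 187, 185, 184, 183, 184, 183]
130 [140, 138, 142, 102, 70, 114, 138, 154, 162, 168, 174, 180, 184, 188, 190, 192, 192, 191, 189, 186, 181, 178, 172, 167, 158, 146, 137, 141, 207, 220, 220, 219, 220, 220, 220, 221]
145 [127, 124, 121, 86, 66, 108, 135, 152, 161, 168, 175, 180, 184, 187, 191, 192, 193, 192, 189, 185, 181, 178, 174, 167, 158, 148, 135, 142, 206, 220, 220, 220, 220, 220, 220, 220]
222 [104, 103, 104, 101, 99, 89, 114, 111, 109, 97, 90, 90, 91, 90, 91, 90, 90, 92, 91, 87, 87, 87, 87, 90, 89, 100, 105, 105, 90, 89, 92, 92, 89, 91, 90, 92]
235 [124, 125, 124, 123, 121, 120, 120, 109, 112, 122, 126, 129, 132, 136, 139, 142, 144, 145, 144, 142, 139, 134, 133, 128, 123, 119, 117, 108, 93, 92, 94, 95, 95, 94, 92, 91]
250 [40, 37, 39, 37, 36, 40, 
[... 1884 characters left out ...]
6, 184, 191, 192, 186, 169, 138, 128, 204, 219, 219, 219, 220, 219, 219]
190 [58, 59, 61, 58, 61, 60, 147, 180, 190, 191, 184, 175, 148, 85, 30, 54, 59, 59, 59, 60, 62, 58]
200 [59, 59, 61, 60, 60, 77, 157, 182, 190, 188, 182, 169, 120, 54, 29, 28, 33, 34, 33, 31, 31, 31]
205 [42, 34, 32, 30, 35, 54, 101, 114, 117, 107, 101, 99, 73, 41, 30, 32, 33, 32, 30, 27, 32, 31]
210 [32, 28, 31, 34, 30, 32, 60, 93, 105, 101, 101, 77, 45, 33, 32, 31, 34, 32, 34, 32, 34, 28]
212 [29, 30, 30, 29, 28, 30, 35, 57, 78, 85, 63, 38, 29, 29, 34, 32, 32, 30, 29, 29, 32, 31]
[0.47454457 0.40636159 0.042     ] [0.42995236 0.27907511 0.042     ] [0.45224846 0.34271835 0.042     ] 0.1348714751645164 70.6931372195455
```

```bash
python3 - <<'E'
from h import *
i=pickle.load(open("pics/box.pkl","rb"))
A=onz(i,252,122,.098);B=onz(i,253.9,254,.098); d=(A-B)[:2]; d/=np.linalg.norm(d); print("hinge dir",d,np.degrees(np.arctan2(d[1],d[0])))
for n,v,u,t in [("mouth",101.7,251.8,75),("gapL",154.6,252.5,32),("gapR",222.7,253.4,-32),("end",265.7,254,-75)]:
    p=onz(i,u,v,.108)[:2]; s=(p-B[:2])@d; c=B[:2]+d*(s-t/1000); print(n,p.round(4),(s*1000).round(1),"centre est",c.round(4))
E
```

```text
hinge dir [-0.13720552  0.9905426 ] 97.8861740694849
mouth [0.4926 0.13  ] 143.6 centre est [0.5029 0.0557]
gapL [0.4986 0.0867] 100.0 centre est [0.503 0.055]
gapR [0.5071 0.0245] 37.1 centre est [0.5029 0.0562]
end [ 0.5132 -0.0193] -7.1 centre est [0.503 0.055]
```

>>> step_arm:
  targets: "0 0.032 0.012 -0.3 0 0 -0.01;0 0.032 0.012 -0.3 0 0 -0.01;0 0.032 0.012 -0.3 0 0 -0.01;0 0.032 0.012 -0.3 0 0 -0.01;0 0.032 0.012 -0.3 0 0 -0.01;0 0.032 0.012 -0.3 0 0 -0.01;0 0.032 0.012 -0.3 0 0 -0.01"

```text
clock: 3.17
eef_pos: [0.4541, 0.3408, 0.1034]
tool_rot: [0.817, 0.577, 0.001, 0.0]
ft_force: [0.3, -0.8, 0.9]
grip_width: 0.0425
grasp_force: 0.0
```

```bash
python3 - <<'E'
from h import *
o=bot.get_obs();print(o['clock'],o['eef_pos'],o['tool_rot'].round(4))
i,im=snap("pin1"); g=cv2.cvtColor(im,cv2.COLOR_BGR2GRAY)
print([proj(i,p).round(1).tolist() for p in ([.4745,.4064,.042],[.43,.2791,.042],[.4522,.3427,.042])])
i2=bot.camera_info("top"); print("top expects",[proj(i2,p).round(1).tolist() for p in ([.4745,.4064,.042],[.43,.2791,.042],[.4928,.13,.108])])
j=pickle.load(open("pics/box.pkl","rb"))
q=[onz(j,100+x/2,y/2,.01)[:2] for x,y in ((223,150),(598,143),(240,488))]
for d in (q[1]-q[0],q[2]-q[0]): print(np.linalg.norm(d),np.degrees(np.arctan2(d[1],d[0])))
E
```

```text
3.1667 [0.45410631 0.34084869 0.1034071 ] [8.169e-01 5.767e-01 1.300e-03 1.000e-04]
[[242.7, 103.6], [244.6, 301.4], [243.7, 212.0]]
top expects [[113.7, 196.7], [159.0, 214.1], [211.6, 189.9]]
0.20001336663805547 7.8918419046486425
0.1993741231249611 -82.00454986345562
```

View pics/pin1.png

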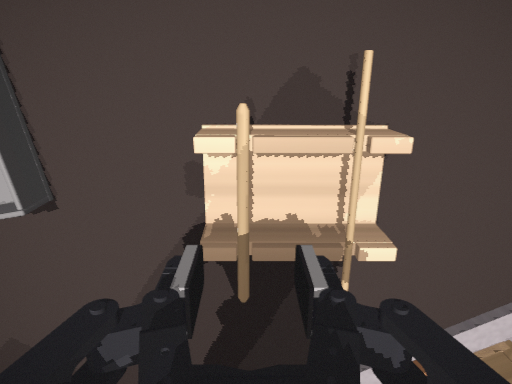

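```bash
python3 - <<'E'
from h import *
o=bot.get_obs();print(o['clock'],o['eef_pos'],R.from_quat(o['tool_rot']).as_euler('zyx',degrees=True))
i=pickle.load(open("pics/pin1.pkl","rb")); g=cv2.cvtColor(cv2.imread("pics/pin1.png"),cv2.COLOR_BGR2GRAY).astype(int)
for v in (102,103,104,105,112,118,125,262,275,285,295,299,300,301,302,303,304): print(v,g[v,232:256].tolist())
E
```

```text
3.2167 [0.45441734 0.34161395 0.1041279 ] [ -70.47896408    0.21273206 -179.85389444]
102 [66, 67, 68, 68, 68, 68, 69, 68, 67, 67, 68, 70, 67, 61, 59, 60, 60, 58, 60, 59, 59, 67, 68, 69]
103 [69, 70, 72, 69, 68, 70, 68, 94, 150, 164, 169, 164, 153, 122, 77, 57, 58, 58, 57, 59, 58, 58, 66, 69]
104 [68, 68, 67, 69, 68, 68, 60, 148, 188, 207, 213, 215, 205, 187, 130, 70, 59, 59, 59, 58, 58, 57, 67, 68]
105 [66, 67, 69, 68, 67, 67, 107, 171, 198, 210, 214, 217, 209, 200, 145, 73, 59, 58, 58, 59, 58, 59, 65, 69]
112 [71, 67, 68, 68, 132, 169, 188, 199, 207, 215, 217, 217, 218, 214, 204, 194, 167, 107, 63, 58, 57, 59, 65, 69]
118 [68, 69, 68, 70, 126, 162, 183, 193, 199, 204, 209, 214, 218, 213, 204, 194, 167, 101, 38, 33, 34, 52, 59, 59]
125 [185, 192, 194, 196, 181, 171, 184, 193, 200, 205, 210, 214, 218, 213, 205, 194, 166, 130, 117, 118, 171, 184, 185, 184]
262 [29, 31, 32, 31, 29, 57, 92, 103, 105, 105, 105, 104, 103, 100, 96, 94, 86, 51, 30, 31, 32, 32, 30, 30]
275 [31, 28, 33, 28, 29, 54, 89, 102, 105, 104, 104, 103, 103, 102, 101, 96, 87, 53, 30, 29, 30, 32, 29, 31]
285 [31, 32, 31, 30, 31, 40, 85, 103, 102, 104, 104, 103, 101, 101, 101, 96, 87, 52, 28, 30, 32, 29, 29, 30]
295 [57, 42, 32, 31, 31, 43, 85, 100, 103, 103, 101, 101, 100, 99, 100, 95, 86, 53, 33, 32, 30, 29, 29, 31]
299 [31, 33, 31, 31, 31, 31, 32, 60, 91, 102, 102, 101, 100, 99, 102, 67, 35, 30, 32, 27, 32, 30, 26, 30]
300 [29, 31, 31, 28, 31, 28, 30, 33, 85, 98, 98, 97, 98, 99, 75, 38, 31, 31, 29, 31, 30, 29, 27, 31]
301 [28, 26, 30, 30, 31, 29, 30, 30, 46, 85, 95, 96, 96, 84, 53, 33, 29, 28, 28, 30, 30, 28, 29, 31]
302 [32, 31, 30, 31, 31, 30, 29, 29, 31, 45, 62, 66, 68, 47, 32, 28, 30, 28, 31, 31, 31, 29, 30, 31]
303 [28, 31, 30, 30, 31, 26, 30, 31, 31, 31, 35, 32, 32, 28, 31, 28, 31, 29, 31, 28, 30, 27, 30, 28]
304 [30, 29, 29, 28, 28, 29, 29, 26, 32, 27, 30, 29, 33, 31, 31, 25, 30, 28, 31, 26, 28, 30, 29, 27]
```

>>> step_arm:
  targets: "0 0 0.001 -0.08 0 0 0;0 0 0.001 -0.155 0 0 0;0 0 0.001 -0.155 0 0 0;0 0 0.001 -0.155 0 0 0;0 0 0.001 -0.155 0 0 0;-1 0 0.001 -0.155 0 0 0;-1 0 0.001 -0.155 0 0 0;-1 0 0.001 -0.155 0 0 0;-1 0 0.001 -0.155 0 0 0;-1 0 0.001 -0.155 0 0 0"

```text
clock: 4.05
eef_pos: [0.4531, 0.3435, 0.026]
tool_rot: [0.816, 0.578, 0.002, -0.001]
ft_force: [-2.2, 0.5, 7.1]
grip_width: 0.0062
grasp_force: 58.7
```

>>> step_arm:
  targets: "-1 0 0.001 0.08 0 0 0;-1 0 0.001 0.16 0 0 0;-1 0.01 -0.05 0.16 0 0 0.15;-1 0.059 -0.262 0.16 0 0 0.605;-1 0.059 -0.262 0.16 0 0 0.605;-1 0.059 -0.262 0.16 0 0 0.605;-1 0.059 -0.262 0.16 0 0 0.605;-1 0.059 -0.262 0.16 0 0 0.605;-1 0.059 -0.262 0.16 0 0 0.605;-1 0.059 -0.262 0.16 0 0 0.605"

```text
clock: 4.88
eef_pos: [0.4819, 0.2123, 0.1041]
tool_rot: [0.657, 0.754, 0.0, 0.0]
ft_force: [-0.2, -0.1, -0.8]
grip_width: 0.0057
grasp_force: 59.0
```

```bash
python3 - <<'E'
from h import *
o=bot.get_obs();print(o['clock'],o['eef_pos'],R.from_quat(o['tool_rot']).as_euler('zyx',degrees=True),o['ft_force'],o['grip_width'])
i,im=snap("ins1")
o=bot.get_obs();print(o['clock'],o['eef_pos'])
cv2.imwrite("pics/ins1c.png",cv2.resize(im[84:384,60:460],(800,600),interpolation=cv2.INTER_CUBIC))
print("mouth px",proj(i,[.4928,.1299,.098]),"pinends exp",[proj(i,o['eef_pos']+np.array([-.1374*s,.9905*s,.016])) for s in (.0675,-.0675)])
E
```

```text
4.8833 [0.4819226  0.21230042 0.10406936] [-9.78426322e+01  3.07467677e-02 -1.79966526e+02] [-0.17267    -0.05687794 -0.81927398] 0.005709633478455635
4.9333 [0.48179508 0.21246662 0.1039549 ]
mouth px [246.41729598 386.03650866] pinends exp [array([246.28437236, 116.76291463]), array([247.00532916, 399.12083837])]
```

View pics/ins1c.png

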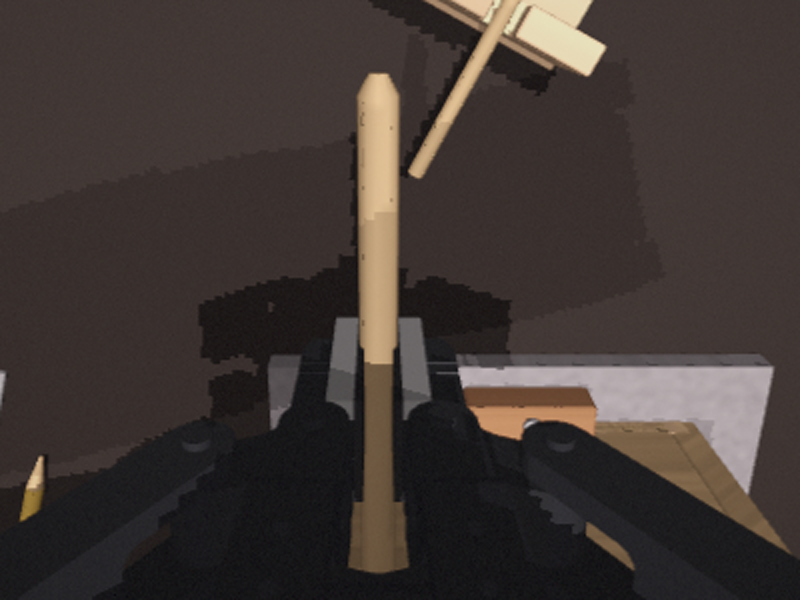

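The pin is held square and lines up sideways with the hinge: the pin axis and the middle of the hinge wall's end face are both at u≈249.5. I lower it to axis height and approach.

>>> step_arm:
  targets: "-1 0 0 -0.045 0 0 0;-1 0 0 -0.045 0 0 0;-1 0 0 -0.045 0 0 0;-1 0.003 -0.022 -0.045 0 0 0;-1 0.003 -0.022 -0.045 0 0 0;-1 0.003 -0.022 -0.045 0 0 0"

```text
clock: 5.43
eef_pos: [0.4839, 0.2, 0.0821]
tool_rot: [0.658, 0.753, 0.0, 0.0]
ft_force: [0.5, -0.5, 0.0]
grip_width: 0.0057
grasp_force: 59.0
```

```bash
python3 - <<'E'
from h import *
o=bot.get_obs();print(o['clock'],o['eef_pos'],o['ft_force'])
i=bot.camera_info("scene"); im=bot.camera("scene")[:,:,::-1]
e=o['eef_pos']; d=np.array([-.1374,.9905,0])
c=e+[0,0,.016]
print("pin ends exp",[proj(i,c+d*s).round(1).tolist() for s in (.0665,-.0685)],"mouth",proj(i,[.4928,.1299,.098]).round(1),"bore",proj(i,[.503,.0555,.098]).round(1))
cv2.imwrite("pics/sc1c.png",cv2.resize(im[140:290,200:400],(800,600),interpolation=cv2.INTER_CUBIC))
E
```

```text
5.4333 [0.48387786 0.19995048 0.08205132] [ 0.48879143 -0.45035202  0.0308277 ]
pin ends exp [[355.0, 208.1], [300.7, 198.7]] mouth [299.9 198.4] bore [271.4 193.5]
```

View pics/sc1c.png

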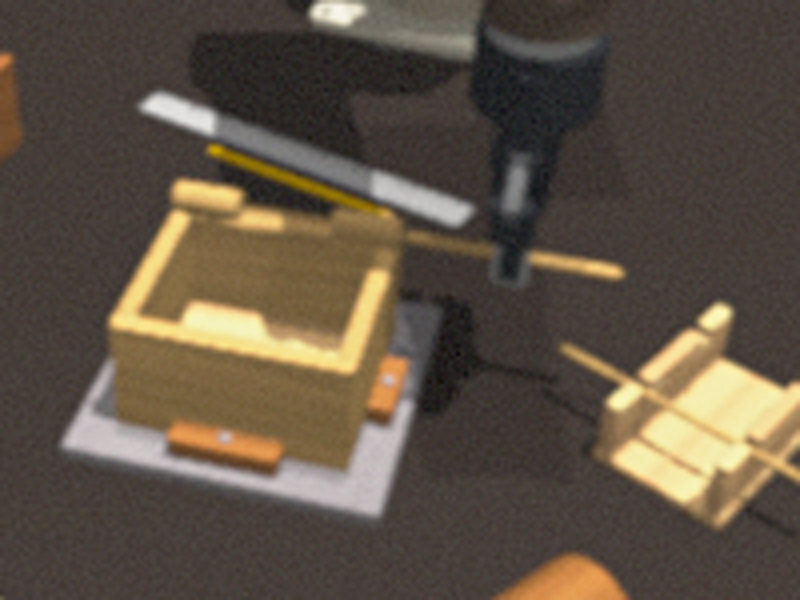

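The pin continues the knuckle axis in the scene view, with its tip at about (407,235). I now push it in gently.

>>> step_arm:
  targets: "-1 0.0011 -0.008 0 0 0 0;-1 0.0022 -0.016 0 0 0 0;-1 0.0033 -0.024 0 0 0 0;-1 0.0033 -0.024 0 0 0 0"

```text
clock: 5.82
eef_pos: [0.4848, 0.1872, 0.0813]
tool_rot: [0.658, 0.753, -0.0, 0.0]
ft_force: [0.6, -0.5, -0.2]
grip_width: 0.0054
grasp_force: 59.1
```

>>> step_arm:
  targets: "-1 0.0011 -0.008 0 0 0 0;-1 0.0022 -0.016 0 0 0 0;-1 0.0027 -0.02 0 0 0 0;-1 0.0027 -0.02 0 0 0 0"

```text
clock: 6.15
eef_pos: [0.4861, 0.1775, 0.0812]
tool_rot: [0.658, 0.753, -0.0, -0.0]
ft_force: [-2.2, -1.3, 0.4]
grip_width: 0.0056
grasp_force: 59.1
```

>>> step_arm:
  targets: "-1 0.0011 -0.008 0 0 0 0;-1 0.002 -0.016 0 0 0 0;-1 0.0024 -0.019 0 0 0 0;-1 0.0024 -0.019 0 0 0 0"

```text
clock: 6.48
eef_pos: [0.4874, 0.1681, 0.0813]
tool_rot: [0.657, 0.753, -0.0, 0.0]
ft_force: [-3.0, -1.3, 0.8]
grip_width: 0.0059
grasp_force: 59.2
```

```bash
python3 - <<'E'
from h import *
o=bot.get_obs();e=o['eef_pos'];print(o['clock'],e,o['ft_force'])
d=np.array([-.1374,.9905]);print("along",(e[:2]-[.4928,.1299])@d)
i,im=snap("ins2"); g=cv2.cvtColor(im,cv2.COLOR_BGR2GRAY).astype(int)
print([(v,int(g[v,247:252].mean())) for v in range(104,140,1)])
print([proj(i,np.r_[e[:2]+d*s,e[2]+.016]).round(1).tolist() for s in (.0675,.0665,.0655)])
E
```

```text
6.4833 [0.48744921 0.16813516 0.08128035] [-2.97113193 -1.28734951  0.8017614 ]
along 0.03860712090350214
[(104, 81), (105, 82), (106, 82), (107, 82), (108, 82), (109, 81), (110, 82), (111, 82), (112, 83), (113, 82), (114, 81), (115, 81), (116, 82), (117, 81), (118, 82), (119, 82), (120, 135), (121, 225), (122, 229), (123, 230), (124, 231), (125, 232), (126, 233), (127, 233), (128, 234), (129, 235), (130, 235), (131, 235), (132, 236), (133, 236), (134, 236), (135, 235), (136, 233), (137, 232), (138, 230), (139, 229)]
[[246.4, 117.5], [246.4, 120.3], [246.4, 123.0]]
```

>>> step_arm:
  targets: "0 0 0 0 0 0 0;0 0 0 0 0 0 0;0 0 0 0 0 0 0;0 0 0 0 0 0 0;0 0 0 0.08 0 0 0;0 0 0 0.16 0 0 0;0 0 0 0.24 0 0 0;0 0 0 0.34 0 0 0;0 0 0 0.34 0 0 0;0 0 0 0.34 0 0 0"

```text
clock: 7.37
eef_pos: [0.4902, 0.1696, 0.2557]
tool_rot: [0.657, 0.754, 0.004, 0.002]
ft_force: [0.4, 1.5, -0.8]
grip_width: 0.0422
grasp_force: 0.0
```

```bash
python3 - <<'E'
from h import *
o=bot.get_obs();e=o['eef_pos'];print(o['clock'],e,o['ft_force'])
i,im=snap("ins3")
d=np.array([-.1374,.9905]);m=np.array([.4928,.1299])
for s in (0,.105): print(proj(i,np.r_[m+d*s,.098]).round(1))
g=cv2.cvtColor(im,cv2.COLOR_BGR2GRAY).astype(int)
pe=proj(i,np.r_[m+d*.105,.092]); u=int(pe[0])+2; v0=int(pe[1])-20
print(u,v0,[int(g[v,u-2:u+3].mean()) for v in range(v0,v0+45)])
mp=proj(i,np.r_[m,.108]); v0=int(mp[1])-25; print(v0,[int(g[v,u-2:u+3].mean()) for v in range(v0,v0+45)])
# lid profile
i=pickle.load(open("pics/rack.pkl","rb")); im=cv2.imread("pics/rack.png"); g=cv2.cvtColor(im,cv2.COLOR_BGR2GRAY).astype(int)
for v in (95,100,104,110,130,150,170,190,210,230,245,250,254): print(v,[int(x) for x in g[v,205+int((v-95)*.3):255+int((v-95)*.3)]])
E
```

```text
7.3667 [0.49015212 0.1696235  0.25571548] [ 0.37378012  1.50630675 -0.82808403]
[243.3 215.4]
[242.6 101. ]
244 80 [63, 64, 63, 64, 65, 64, 63, 64, 64, 64, 64, 64, 64, 64, 64, 64, 64, 64, 64, 64, 85, 179, 193, 200, 204, 207, 207, 205, 203, 203, 203, 203, 203, 204, 204, 204, 204, 204, 205, 204, 204, 204, 204, 205, 205]
194 [177, 177, 177, 177, 177, 174, 177, 177, 176, 176, 176, 175, 176, 175, 175, 175, 175, 175, 142, 101, 97, 99, 98, 99, 97, 88, 96, 100, 100, 100, 100, 100, 100, 100, 100, 100, 100, 111, 111, 132, 133, 132, 134, 134, 133]
95 [170, 174, 176, 176, 177, 177, 178, 177, 177, 175, 174, 172, 171, 168, 167, 166, 164, 163, 163, 164, 165, 165, 164, 166, 167, 166, 166, 168, 160, 147, 130, 122, 154, 164, 165, 165, 165, 166, 164, 162, 111, 77, 85, 87, 88, 88, 90, 89, 89, 87]
100 [166, 164, 163, 162, 164, 164, 163, 164, 165, 166, 166, 165, 165, 166, 154, 139, 108, 83, 87, 87, 85, 87, 95, 95, 113, 120, 121, 120, 106, 95, 93, 143, 155, 154, 152, 152, 150, 150, 149, 150, 125, 85, 78, 85, 86, 88, 89, 90, 89, 87]
104 [166, 168, 162, 149, 134, 124, 155, 163, 164, 165, 166, 164, 163, 148, 
[... 1860 characters left out ...]
14, 115, 89, 73, 75]
245 [77, 77, 85, 105, 114, 120, 123, 123, 125, 124, 126, 124, 124, 122, 121, 121, 120, 118, 117, 114, 116, 140, 152, 152, 150, 147, 146, 149, 152, 155, 153, 151, 151, 147, 136, 100, 56, 44, 44, 44, 44, 44, 44, 45, 44, 44, 44, 44, 44, 43]
250 [117, 117, 114, 115, 115, 115, 115, 116, 118, 118, 118, 120, 119, 95, 75, 63, 51, 48, 46, 44, 42, 51, 124, 148, 150, 149, 146, 144, 147, 153, 154, 154, 151, 150, 145, 128, 80, 44, 44, 45, 45, 45, 44, 45, 44, 45, 44, 45, 46, 45]
254 [86, 61, 53, 49, 48, 44, 46, 46, 45, 44, 46, 44, 43, 43, 45, 46, 44, 45, 45, 45, 45, 45, 86, 134, 150, 149, 141, 120, 98, 72, 58, 53, 46, 44, 45, 45, 46, 45, 46, 46, 49, 43, 45, 46, 47, 45, 46, 44, 46, 43]
```

```bash
python3 - <<'E'
from h import *
i=pickle.load(open("pics/rack.pkl","rb"))
a=onz(i,226,105,.12);b=onz(i,281,253.3,.12);d=a-b
print(a,b,(a+b)/2,np.linalg.norm(d),np.degrees(np.arctan2(d[1],d[0])))
o=bot.get_obs();print(o['clock'],o['eef_pos'],R.from_quat(o['tool_rot']).as_euler('zyx',degrees=True))
E
```

```text
[ 0.41099119 -0.24809099  0.12      ] [ 0.41263074 -0.38541002  0.12      ] [ 0.41181096 -0.3167505   0.12      ] 0.13732881067087527 90.68406222473361
7.4167 [0.48869104 0.16913599 0.25278723] [ -97.82485198    0.2366499  -179.92483242]
```

>>> step_arm:
  targets: "0.3 -0.124 -0.75 0 0 0 -0.16;0.3 -0.124 -0.75 0 0 0 -0.16;0.3 -0.124 -0.75 0 0 0 -0.16;0.3 -0.124 -0.75 0 0 0 -0.16;0.3 -0.124 -0.75 0 0 0 -0.16;0.3 -0.124 -0.75 0 0 0 -0.16;0.3 -0.124 -0.75 0 0 0 -0.16;0.3 -0.124 -0.75 0 0 0 -0.16;0.3 -0.124 -0.75 0 0 0 -0.16;0.3 -0.124 -0.75 0 0 0 -0.16"

```text
clock: 8.25
eef_pos: [0.4231, -0.2114, 0.2485]
tool_rot: [0.706, 0.708, -0.002, -0.001]
ft_force: [-0.6, 0.8, -0.2]
grip_width: 0.0557
grasp_force: 0.0
```

>>> step_arm:
  targets: "0.3 -0.027 -0.222 -0.1 0 0 0;0.3 -0.027 -0.222 -0.1 0 0 0;0.3 -0.027 -0.222 -0.1 0 0 0;0.3 -0.027 -0.222 -0.1 0 0 0;0.3 -0.027 -0.222 -0.1 0 0 0;0.3 -0.027 -0.222 -0.1 0 0 0;0.3 -0.027 -0.222 -0.1 0 0 0"

```text
clock: 8.83
eef_pos: [0.4122, -0.316, 0.2009]
tool_rot: [0.703, 0.711, 0.0, -0.001]
ft_force: [-0.6, 1.1, 0.8]
grip_width: 0.0552
grasp_force: 0.0
```

```bash
python3 - <<'E'
from h import *
o=bot.get_obs();print(o['clock'],o['eef_pos'],R.from_quat(o['tool_rot']).as_euler('zyx',degrees=True))
i,im=snap("lid1")
c=np.array([.4118,-.3168]);d=np.array([-.0119,1])
print([proj(i,np.r_[c+d*s,.12]).round(1).tolist() for s in (.07,-.07)])
g=cv2.cvtColor(im,cv2.COLOR_BGR2GRAY).astype(int)
for v in (60,90,120,160,200,240): print(v,g[v,220:290].tolist())
cv2.imwrite("pics/lid1v.png",im)
E
```

```text
8.8333 [ 0.41215658 -0.31596154  0.20086323] [-9.06961767e+01 -4.69105696e-02 -1.79940466e+02]
[[247.1, 100.4], [247.2, 290.5]]
60 [82, 82, 81, 81, 81, 80, 81, 81, 83, 80, 80, 81, 80, 81, 80, 83, 81, 81, 81, 82, 81, 80, 80, 82, 79, 80, 81, 80, 82, 81, 81, 82, 80, 83, 80, 81, 81, 80, 80, 83, 80, 81, 81, 80, 81, 81, 82, 81, 81, 81, 80, 82, 80, 81, 79, 82, 81, 80, 79, 81, 82, 82, 80, 81, 81, 90, 94, 91, 94, 93]
90 [192, 193, 193, 194, 193, 192, 193, 193, 192, 193, 193, 192, 192, 194, 193, 193, 193, 193, 193, 192, 194, 193, 193, 193, 193, 193, 193, 193, 193, 194, 193, 193, 194, 194, 193, 193, 193, 194, 194, 193, 194, 193, 193, 193, 193, 193, 193, 193, 193, 193, 193, 193, 194, 193, 194, 194, 195, 195, 195, 195, 195, 195, 194, 195, 194, 195, 195, 194, 195, 194]
120 [196, 200, 201, 203, 203, 205, 206, 207, 208, 208, 160, 118, 118, 117, 117, 117, 115, 114, 200, 230, 239, 240, 239, 238, 237, 236, 236, 235, 234, 233, 233, 233, 232, 232, 227, 215, 158, 115, 114, 114, 112, 112, 111, 182, 195, 195, 195, 197, 197, 198, 197, 194, 193, 190, 188, 188, 189, 190, 192, 193, 194, 193, 189, 184, 181, 177,
[... 332 characters left out ...]
89, 185, 182, 180, 181, 180, 180, 180, 179]
200 [214, 214, 212, 212, 212, 214, 213, 213, 211, 211, 211, 214, 217, 219, 219, 219, 219, 219, 194, 212, 236, 240, 240, 239, 237, 236, 235, 235, 234, 232, 230, 230, 228, 228, 213, 179, 184, 190, 188, 188, 186, 184, 182, 183, 184, 200, 207, 209, 211, 212, 212, 210, 210, 212, 214, 215, 217, 215, 213, 212, 210, 207, 207, 209, 209, 208, 204, 204, 200, 200]
240 [91, 92, 92, 92, 93, 92, 91, 91, 93, 92, 93, 92, 91, 92, 92, 93, 92, 93, 94, 160, 181, 187, 187, 185, 182, 181, 180, 179, 177, 176, 173, 171, 172, 170, 164, 120, 93, 94, 94, 94, 93, 94, 94, 93, 94, 90, 91, 91, 92, 91, 91, 93, 92, 92, 92, 90, 92, 91, 93, 92, 91, 93, 91, 92, 92, 91, 91, 92, 92, 92]
```

View pics/lid1v.png

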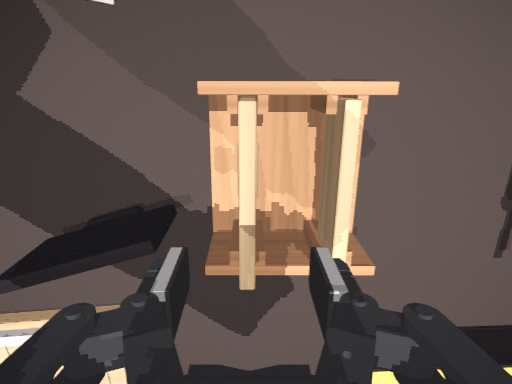

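>>> step_arm:
  targets: "0.3 -0.002 0 -0.08 0 0 0;0.3 -0.002 0 -0.16 0 0 0;0.3 -0.002 0 -0.235 0 0 0;0.3 -0.002 0 -0.235 0 0 0;0.3 -0.002 0 -0.235 0 0 0;-1 -0.002 0 -0.235 0 0 0;-1 -0.002 0 -0.235 0 0 0;-1 -0.002 0 -0.235 0 0 0;-1 -0.002 0 -0.235 0 0 0;-1 -0.002 0 -0.235 0 0 0"

```text
clock: 9.72
eef_pos: [0.4124, -0.3184, 0.0863]
tool_rot: [0.703, 0.711, 0.0, 0.002]
ft_force: [-1.1, 0.3, 6.7]
grip_width: 0.0113
grasp_force: 59.0
```

>>> step_arm:
  targets: "-1 -0.002 0 0.05 0 0 0;-1 -0.002 0 0.1 0 0 0;-1 -0.002 0 0.16 0 0 0;-1 -0.002 0 0.22 0 0 0;-1 -0.002 0 0.28 0 0 0;-1 -0.002 0 0.32 0 0 0;-1 -0.002 0 0.32 0 0 0;-1 -0.002 0 0.32 0 0 0;-1 -0.002 0 0.32 0 0 0;-1 -0.002 0 0.32 0 0 0"

```text
clock: 10.55
eef_pos: [0.4092, -0.3166, 0.2419]
tool_rot: [0.703, 0.711, -0.0, -0.002]
ft_force: [0.2, 0.4, -1.5]
grip_width: 0.011
grasp_force: 59.9
```

```bash
python3 - <<'E'
from h import *
o=bot.get_obs();e=o['eef_pos'];print(o['clock'],e,R.from_quat(o['tool_rot']).as_euler('zyx',degrees=True),o['ft_force'],o['ft_torque'],o['grip_width'])
i,im=snap("lid2")
Tm=R.from_quat(o['tool_rot']).as_matrix()
def P(x,y,h): return proj(i,e+Tm@np.array([x,y,0])+[0,0,h]).round(1).tolist()
print("top edge end x=70mm", P(.07,0,.0337),"72",P(.072,0,.0337),"bottom end",P(.072,0,-.0513))
g=cv2.cvtColor(im,cv2.COLOR_BGR2GRAY).astype(int)
for v in (50,60,65,70,80,100,120,140,160,200,220): print(v,g[v,230:275].tolist())
print([int(g[v,245:250].mean()) for v in range(30,110)])
cv2.imwrite("pics/lid2v.png",im)
E
```

```text
10.55 [ 0.4091524  -0.31657168  0.24194096] [-9.06124265e+01 -1.63109865e-01 -1.79871473e+02] [ 0.19928806  0.3661144  -1.4634362 ] [ 0.03103781  0.01212641 -0.0097123 ] 0.0109851741216319
top edge end x=70mm [246.2, 114.6] 72 [246.2, 108.0] bottom end [247.6, 97.7]
50 [63, 62, 62, 63, 61, 63, 59, 64, 61, 63, 62, 63, 63, 61, 63, 65, 62, 63, 62, 62, 63, 63, 62, 62, 63, 61, 62, 62, 61, 63, 63, 62, 61, 62, 62, 62, 64, 60, 63, 62, 63, 61, 63, 69, 72]
60 [63, 62, 62, 62, 62, 64, 63, 62, 63, 62, 63, 63, 64, 62, 63, 62, 63, 62, 62, 62, 64, 64, 64, 62, 63, 65, 63, 65, 63, 64, 65, 63, 63, 64, 62, 64, 64, 62, 62, 60, 63, 63, 61, 64, 62]
65 [62, 62, 62, 62, 62, 62, 65, 63, 62, 62, 64, 64, 63, 63, 63, 61, 63, 61, 66, 65, 62, 63, 63, 62, 62, 63, 63, 64, 62, 61, 62, 64, 63, 64, 63, 63, 61, 62, 63, 65, 64, 62, 62, 63, 63]
70 [62, 61, 62, 64, 63, 64, 63, 63, 62, 63, 62, 62, 62, 64, 63, 63, 65, 64, 63, 63, 63, 65, 63, 64, 64, 63, 64, 64, 64, 64, 64, 64, 65, 64, 62, 63, 63, 61, 62, 64, 62, 65, 62, 63, 65]
80 [65, 63, 62, 62, 63, 64, 64, 63, 61, 63, 64, 63, 64, 62, 63, 63, 65, 62, 64, 63, 64, 63, 64, 6
[... 1092 characters left out ...]
, 209, 208, 207, 207, 207, 206, 205, 204, 203, 203, 202, 200, 201, 201, 200, 192, 182, 172, 139, 149, 154, 153, 151, 151, 156, 160, 164]
220 [78, 78, 134, 181, 198, 208, 214, 215, 215, 214, 214, 213, 212, 212, 211, 209, 210, 208, 207, 208, 207, 206, 207, 205, 204, 203, 202, 201, 201, 200, 200, 200, 197, 189, 178, 157, 107, 77, 79, 78, 78, 78, 79, 78, 77]
[61, 61, 61, 61, 61, 62, 61, 61, 62, 61, 61, 62, 62, 62, 62, 62, 62, 62, 62, 62, 62, 62, 63, 62, 62, 63, 61, 62, 63, 63, 62, 63, 63, 63, 62, 63, 63, 63, 62, 63, 63, 62, 63, 62, 63, 63, 64, 63, 62, 64, 63, 167, 174, 178, 176, 173, 169, 164, 163, 163, 164, 170, 139, 89, 83, 83, 83, 83, 93, 125, 125, 124, 119, 121, 121, 117, 122, 126, 129, 130]
```

```bash
python3 - <<'E'
from h import *
g=cv2.cvtColor(cv2.imread("pics/lid2.png"),cv2.COLOR_BGR2GRAY).astype(int)
for c in (238,249,260): print(c,[int(g[v,c-2:c+3].mean()) for v in range(90,125)])
E
```

```text
238 [165, 170, 139, 163, 164, 163, 161, 158, 153, 139, 134, 130, 126, 122, 122, 116, 119, 125, 126, 131, 121, 193, 201, 205, 209, 212, 212, 212, 212, 212, 212, 212, 212, 212, 212]
249 [164, 170, 140, 87, 80, 81, 81, 81, 91, 125, 125, 123, 119, 121, 120, 118, 122, 126, 130, 130, 104, 186, 194, 198, 202, 205, 206, 205, 205, 206, 205, 206, 206, 206, 206]
260 [165, 169, 140, 128, 126, 125, 123, 121, 120, 127, 131, 133, 130, 128, 120, 117, 124, 126, 131, 126, 107, 183, 191, 194, 198, 202, 201, 201, 201, 202, 201, 202, 202, 202, 202]
```

>>> step_arm:
  targets: "-1 0.008 0.03 0 0 0 0.01;-1 0.022 0.09 0 0 0 0.02;-1 0.037 0.15 0 0 0 0.03;-1 0.055 0.22 0 0 0 0.05;-1 0.072 0.29 0 0 0 0.06;-1 0.09 0.36 0 0 0 0.08;-1 0.107 0.43 0 0 0 0.09;-1 0.125 0.5 0 0 0 0.11;-1 0.142 0.57 0 0 0 0.13;-1 0.16 0.64 0 0 0 0.14"

```text
clock: 11.43
eef_pos: [0.4894, 0.0045, 0.2425]
tool_rot: [0.663, 0.749, -0.001, -0.001]
ft_force: [0.2, -1.5, -1.4]
grip_width: 0.0114
grasp_force: 59.7
```

>>> step_arm:
  targets: "-1 0.014 0.06 0 0 0 0.01;-1 0.022 0.09 0 0 0 0.02;-1 0.026 0.102 0 0 0 0.02;-1 0.026 0.102 0 0 0 0.02;-1 0.026 0.102 -0.05 0 0 0.02;-1 0.026 0.102 -0.1 0 0 0.02;-1 0.026 0.102 -0.13 0 0 0.02;-1 0.026 0.102 -0.13 0 0 0.02;-1 0.026 0.102 -0.13 0 0 0.02;-1 0.026 0.102 -0.13 0 0 0.02"

```text
clock: 12.27
eef_pos: [0.5036, 0.0528, 0.1797]
tool_rot: [0.658, 0.753, 0.0, 0.0]
ft_force: [0.7, 0.3, -1.3]
grip_width: 0.0115
grasp_force: 59.5
```

```bash
python3 - <<'E'
from h import *
o=bot.get_obs();e=o['eef_pos'];print(o['clock'],e,R.from_quat(o['tool_rot']).as_euler('zyx',degrees=True),o['ft_force'],o['ft_torque'],o['grip_width'])
d=np.array([-.1374,.9905]);n=np.array([.9905,.1374]);q=e[:2]+.0013*d-[.503,.0555]
print("lid along",q@d,"lat",q@n,"bore z",e[2]-.0643)
i,im=snap("lid3")
g=cv2.cvtColor(im,cv2.COLOR_BGR2GRAY).astype(int)
im=bot.camera("scene")[:,:,::-1]; 
a=cv2.resize(im[130:230,215:315],(600,600),interpolation=cv2.INTER_CUBIC)
cv2.imwrite("pics/sc2c.png",a)
E
```

```text
12.2667 [0.50356429 0.05279084 0.17970617] [-9.77261411e+01  6.31032914e-02  1.79990682e+02] [ 0.66376253  0.25599148 -1.31801145] [ 0.04013069 -0.02548386 -0.01404897] 0.011529156133724603
lid along -0.0014609950959511603 lat 0.00018669347072937934 bore z 0.11540616799647466
```

View pics/sc2c.png

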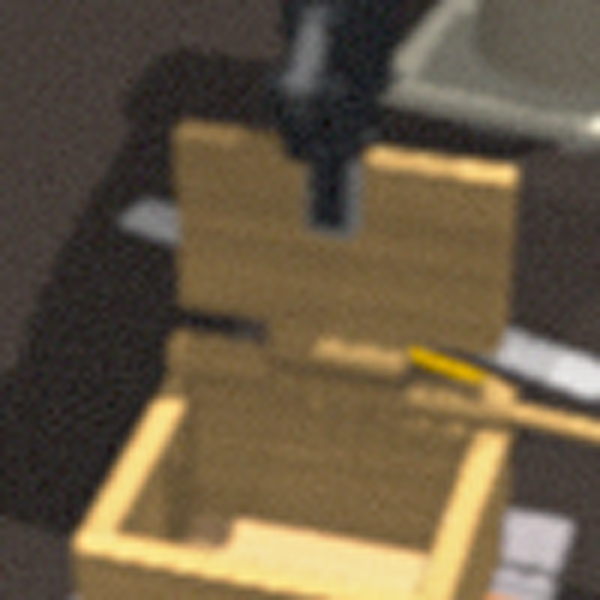

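>>> step_arm:
  targets: "-1 -0.0016 0.003 0 0 0 0.003;-1 -0.0016 0.003 -0.004 0 0 0.003;-1 -0.0016 0.003 -0.01 0 0 0.003;-1 -0.0016 0.003 -0.016 0 0 0.003;-1 -0.0016 0.003 -0.016 0 0 0.003;-1 -0.0016 0.003 -0.016 0 0 0.003"

```text
clock: 12.87
eef_pos: [0.5019, 0.0552, 0.1704]
tool_rot: [0.656, 0.754, -0.0, -0.0]
ft_force: [-0.6, -1.2, -2.1]
grip_width: 0.0112
grasp_force: 59.6
```

```bash
cat > st.py <<'E'
from h import *
o=bot.get_obs();e=o['eef_pos'];print(o['clock'],e,R.from_quat(o['tool_rot']).as_euler('zyx',degrees=True).round(2),o['ft_force'].round(2),o['ft_torque'].round(3))
d=np.array([-.1374,.9905]);n=np.array([.9905,.1374]);q=e[:2]+.0013*d-[.503,.0555]
f=o['ft_force'];print("lid along",(q@d).round(4),"lat",(q@n).round(4),"bore z",e[2]-.0643,"F along/lat/z",f[:2]@d,f[:2]@n,f[2])
E
python3 st.py
```

```text
12.8667 [0.50194613 0.05517294 0.17039227] [-9.7960e+01 -6.0000e-02  1.7998e+02] [-0.56 -1.25 -2.11] [-0.198  0.023  0.019]
lid along 0.0011 lat -0.0011 bore z 0.1060922672682851 F along/lat/z -1.1578226263989784 -0.7228526092624336 -2.112089207832976
```

>>> step_arm:
  targets: "-1 0.001 -0.001 -0.003 0 0 0;-1 0.001 -0.001 -0.006 0 0 0;-1 0.001 -0.001 -0.008 0 0 0;-1 0.001 -0.001 -0.008 0 0 0;-1 0.001 -0.001 -0.008 0 0 0"

```text
clock: 13.28
eef_pos: [0.5027, 0.0548, 0.1667]
tool_rot: [0.656, 0.754, -0.0, -0.0]
ft_force: [0.2, -0.5, -1.4]
grip_width: 0.0113
grasp_force: 59.7
```

```bash
python3 st.py
```

```text
13.2833 [0.50270752 0.05478952 0.16670388] [-9.795e+01 -2.000e-02 -1.800e+02] [ 0.19 -0.49 -1.41] [ 0.033 -0.052  0.005]
lid along 0.0006 lat -0.0004 bore z 0.10240388237397532 F along/lat/z -0.5104392810215852 0.11841680789013315 -1.4062081078249002
```

>>> step_arm:
  targets: "-1 0 -0.0006 -0.002 0 0 0;-1 0 -0.0006 -0.004 0 0 0;-1 0 -0.0006 -0.006 0 0 0;-1 0 -0.0006 -0.006 0 0 0;-1 0 -0.0006 -0.006 0 0 0"

```text
clock: 13.7
eef_pos: [0.5027, 0.0544, 0.1637]
tool_rot: [0.656, 0.754, -0.0, -0.0]
ft_force: [0.5, -0.4, -0.9]
grip_width: 0.0109
grasp_force: 59.7
```

```bash
python3 st.py
```

```text
13.7 [0.50271642 0.05443701 0.16371089] [-9.795e+01 -1.000e-02 -1.800e+02] [ 0.5  -0.36 -0.93] [ 0.029  0.018 -0.003]
lid along 0.0003 lat -0.0004 bore z 0.09941088901212963 F along/lat/z -0.4278168563346864 0.44571626068713555 -0.933842308493403
```

Still free, so I go down in 1 mm steps until the knuckle rests.

>>> step_arm:
  targets: "-1 0 0 -0.001 0 0 0;-1 0 0 -0.002 0 0 0;-1 0 0 -0.002 0 0 0;-1 0 0 -0.002 0 0 0"

```text
clock: 14.03
eef_pos: [0.5028, 0.0544, 0.1628]
tool_rot: [0.656, 0.754, -0.0, -0.0]
ft_force: [0.5, -0.7, -1.1]
grip_width: 0.0116
grasp_force: 59.7
```

```bash
python3 st.py
```

```text
14.0333 [0.50277079 0.0544148  0.16278057] [-97.95  -0.   180.  ] [ 0.45 -0.71 -1.07] [-0.021 -0.016 -0.025]
lid along 0.0003 lat -0.0004 bore z 0.0984805730409686 F along/lat/z -0.7667858939622126 0.3483878896660269 -1.066973409010234
```

>>> step_arm:
  targets: "-1 0 0 -0.001 0 0 0;-1 0 0 -0.002 0 0 0;-1 0 0 -0.002 0 0 0;-1 0 0 -0.002 0 0 0"

```text
clock: 14.37
eef_pos: [0.5026, 0.0544, 0.1619]
tool_rot: [0.656, 0.754, -0.0, -0.0]
ft_force: [-1.2, -0.1, 1.7]
grip_width: 0.0114
grasp_force: 60.0
```

```bash
python3 st.py
```

```text
14.3667 [0.50261513 0.05439774 0.16193657] [-9.795e+01 -1.000e-02  1.800e+02] [-1.23 -0.06  1.74] [-0.056  0.338 -0.039]
lid along 0.0003 lat -0.0005 bore z 0.09763656730473821 F along/lat/z 0.10883230196750746 -1.2305336159741977 1.7402369060270042
```

>>> step_arm:
  targets: "-1 -0.0008 0 0 0 0 0;-1 -0.0008 0 -0.0006 0 0 0;-1 -0.0008 0 -0.0012 0 0 0;-1 -0.0008 0 -0.0012 0 0 0;-1 -0.0008 0 -0.0012 0 0 0"

```text
clock: 14.78
eef_pos: [0.5026, 0.0544, 0.1619]
tool_rot: [0.656, 0.754, 0.0, 0.0]
ft_force: [-2.4, -0.4, 4.9]
grip_width: 0.0114
grasp_force: 60.7
```

```bash
python3 st.py
```

```text
14.7833 [0.50259483 0.05443041 0.16187233] [-9.795e+01  5.000e-02 -1.800e+02] [-2.4  -0.43  4.92] [-0.093  0.545 -0.039]
lid along 0.0003 lat -0.0005 bore z 0.09757232524026727 F along/lat/z -0.0917684561370346 -2.4403445377895956 4.920249400374455
```

>>> step_arm:
  targets: "-1 -0.0008 0 0 0 0 0;-1 -0.0008 0 0 0 0 0;-1 -0.0008 0 0 0 0 0;-1 -0.0008 0 0 0 0 0"

```text
clock: 15.12
eef_pos: [0.5025, 0.0545, 0.1618]
tool_rot: [0.656, 0.754, 0.0, 0.001]
ft_force: [-1.7, -0.1, 5.5]
grip_width: 0.011
grasp_force: 60.7
```

```bash
python3 st.py; python3 - <<'E'
from h import *
i,im=snap("fin"); g=cv2.cvtColor(im,cv2.COLOR_BGR2GRAY).astype(int)
d=np.array([-.1374,.9905])
p=proj(i,np.r_[np.array([.4928,.1299])+d*.105,.092]);u,v=int(p[0])+2,int(p[1]);print("pin end px exp",p,proj(i,[.4928,.1299,.108]))
v0=max(0,v-15)
print(u,v0,[int(g[k,max(u-2,0):u+3].mean()) for k in range(v0,v0+60)])
E
```

```text
15.1167 [0.50248102 0.05445459 0.1618367 ] [-9.795e+01  8.000e-02 -1.800e+02] [-1.7  -0.05  5.49] [-0.156  0.366 -0.009]
lid along 0.0003 lat -0.0007 bore z 0.09753669883382535 F along/lat/z 0.18142425724517675 -1.6903719613254877 5.493279840346872
pin end px exp [ 249.05064867 -129.75447347] [248.78877292  89.4867865 ]
251 0 [190, 190, 190, 190, 190, 190, 187, 187, 187, 187, 190, 191, 191, 191, 191, 191, 191, 191, 191, 191, 191, 191, 191, 191, 191, 191, 191, 191, 191, 191, 190, 191, 191, 188, 187, 187, 190, 190, 190, 190, 191, 190, 190, 190, 190, 190, 190, 190, 189, 189, 190, 189, 189, 189, 189, 189, 189, 189, 189, 189]
```

>>> step_arm:
  targets: "-1 -0.0008 0 0 0 0 0;-1 -0.0008 0 0 0 0 0;-1 -0.0008 0 0 0 0 0;-1 -0.0008 0 0 0 0 0"

```text
clock: 15.5
eef_pos: [0.5023, 0.0544, 0.1618]
tool_rot: [0.656, 0.754, 0.001, 0.001]
ft_force: [-1.7, -0.3, 5.1]
grip_width: 0.011
grasp_force: 60.7
```

```bash
python3 st.py; python3 - <<'E'
from h import *
i=bot.camera_info("scene"); g=cv2.cvtColor(bot.camera("scene"),cv2.COLOR_RGB2GRAY).astype(int)
d=np.array([-.1374,.9905])
for s in (.02,.05,.08,.1,.104,.108,.113):
    p=proj(i,np.r_[np.array([.4928,.1299])+d*s,.096]); u,v=p.round().astype(int); print(s,p.round(1),g[v-7:v+9,u].tolist())
E
```

```text
15.5 [0.50232201 0.05441413 0.16180725] [-9.795e+01  1.100e-01 -1.800e+02] [-1.71 -0.26  5.06] [-0.112  0.169  0.019]
lid along 0.0003 lat -0.0008 bore z 0.09750724905820865 F along/lat/z -0.02155982466785017 -1.7255377559942593 5.058726606731415
0.02 [307.6 200.4] [215, 158, 90, 59, 64, 113, 170, 186, 150, 93, 65, 58, 62, 65, 62, 65]
0.05 [319.5 202.4] [63, 58, 66, 63, 60, 77, 142, 197, 190, 139, 87, 60, 60, 62, 62, 60]
0.08 [331.5 204.5] [63, 64, 62, 62, 65, 83, 143, 195, 196, 136, 82, 64, 63, 65, 64, 67]
0.1 [339.6 205.9] [65, 63, 66, 58, 65, 67, 72, 132, 188, 192, 137, 74, 62, 63, 66, 64]
0.104 [341.2 206.2] [59, 68, 59, 53, 62, 58, 67, 101, 148, 158, 119, 77, 64, 65, 70, 61]
0.108 [342.9 206.5] [66, 60, 60, 63, 67, 64, 64, 59, 70, 72, 71, 65, 65, 61, 69, 70]
0.113 [344.9 206.8] [61, 65, 67, 68, 63, 61, 64, 61, 63, 66, 60, 63, 72, 63, 67, 65]
```

```bash
python3 -c "
from workcell import bot
print(bot.job_done())"
```

```text
the job is handed in; nothing more can be done
None
```

I handed the job in at about 15.5 s of the 61 s. The pin is in about 30 mm and staying there by itself. The lid is held upright with its knuckle home in the hollow, the pin holes in line to within about 1 mm by my measurements, and about 5 N of upward push measured at the wrist.

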